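# Cull the snapped fan impellers from a carton

## Robot

A 7-joint arm with a two-finger parallel gripper is mounted at the origin on the work surface. World frame = base frame: x ahead of the robot, y to its left, z up, the work surface at z = 0. Lengths are in m, angles in rad, forces in N, time in s.
With the tool pointing down it reaches from about 0.4 to 0.875 m from the base axis. Payload 6.5 kg.
Tool frame: the origin (TCP) lies midway between the tips of the shut fingers; the grasp point (between the pads) lies 19 mm behind it (robot.tcp_to_grasp is the distance from the TCP to the grasp point, in m); z points along the fingers, y is the line along which they close (so a half turn about z gives the same grasp; the last joint's range is limited). The gripper opens to 88 mm and grips with 3 to 60 N. Pads are 18 mm wide; open, the fingers measure 123 mm over their backs; the gripper's body (75 mm by 187 mm) begins 45 mm behind the grasp point.
Start: joints at [1.164, 0.536, -0.004, 1.538, 0.003, 1.067, -0.071], TCP at [0.217, -0.613, 0.239] pointing down, gripper open.
Joint ranges: [-2.7, 2.7], [-0.37, 2.16], [-1.27, 1.26], [0.24, 2.4], [-1.31, 4.45], [0.19, 1.91], [-2.76, 2.76]. Speed limits (rad/s): [2.39, 2.39, 3.14, 3.14, 3.14, 3.14, 3.14].

## Interface

Orientations are given as a unit quaternion [x, y, z, w].
In Python, from station import status, optics, robot gives the robot as it stands.
- The arm moves only by the tool servo_tool, never from a script. Its argument "commands" is a list that holds one entry, the list of rows, each a list of 5 numbers: the opening, from 0 (shut) to 1 (fully open), then the shift along the tool's x, y, z in cm, then the turn about the tool's z in rad. A call has exactly 8 rows; each row shifts and turns the commanded pose from where the row before left it, along the tool's axes as they then stand; what a row does not reach is not made up. A row lasts 1/12 s, in which the tool goes at most 41.7 mm and 7.16 degrees, less where a joint would pass 70% of its speed; a pose out of reach is approached as far as the arm can. A call is refused whole if a number of a shift passes 4.17 or a number of a turn 0.125, either way. A call with a gripper value outside its range is refused whole. The fingers move at their own pace and stop on an object; "squeeze" is the grip in N (left out, the last holds). Time passes only in rows, so rows that do not move let the fingers close, or fill a call up. It gives the time, the measured TCP pose, the force, the opening and the grip force at its end, in the units of the state.
- status.sense(): the state, without advancing time (a new reading comes with each control period).
- optics.get_image(name): name is "side" or "top" or "wrist"; returns the picture (400x640x3 uint8, blue, green, red); there is no depth.
- optics.camera_info(name): a dict with "intrinsics" (3x3 intrinsics, pixels), "R" (3x3) and "t" (3): a world point X has camera coordinates R X + t. Camera axes: x right, y down, z forward; pixel columns grow to the right and rows downward; lengths in m; the calibration is good to about 2 mm. A picture is of the moment at which its call begins: read the wrist's pose just before it. camera_info takes no time and is no camera call; for the wrist camera it gives the pose at the moment of the call.
- robot.job_done(): hands the job in; it is judged then, once.
Trained networks look in the newest picture that a camera, given by its name, has taken for a name from the list of things; names that differ only in an ending like _2 or _b are one class to them, and where a whole thing is asked for, a point or a joint stands for the part that bears it (a point fixed in the world has none). Each returns a list of dicts, best first, with "conf" (0 to 1); they miss things now and then, are a little off and sometimes report something else, mostly with a low value. They report only what shows in the picture. A call takes as long as a camera call.
- optics.cut_out(camera, name): "mask" (400x640 bool, what is visible of it) and "box" ([left, top, width, height] in pixels, round what is visible of it).
- optics.place_of(camera, name): "centre" ([row, column] in pixels: a listed point, or the origin of a listed thing).
The state is a dict: "time": time; "joints": joint angles; "joint_velocities": joint speeds; "tau": joint torques, N m; "tcp_pos": TCP position; "eef_rot": TCP orientation; "wrist_force": force on the tool from outside, world axes, zero at the start; "moment": the same for the moment, N m; "width": opening from 0.0 (shut) to 1.0 (fully open); "finger_force": force on a finger pad.
Only numpy, scipy, OpenCV 4.12 (cv2) and the standard library are available. Lean on these libraries where they do the work, as an engineer would, in place of code of your own. Each camera call takes 0.05 s, during which the arm holds its last target. There are 200 camera calls.

## Task

Fold both flaps of the carton back past upright and leave them open. Two of the six fan impellers inside have snapped blades: take these two out and set them down gently, standing upright on their hubs, in the red reject tray. Leave the four whole impellers standing in their places in the carton, and do not disturb the other things on the bench.

Things in the scene. Friction and masses are not known exactly. Their poses are not given: they have to be found in the camera images.
- carton: Open-topped brown carton, 212 (its x) x 300 (its y) x 60 mm high, walls and floor 4 mm, fixed to the bench; origin at the centre of its underside. Inside stand six fan impellers in 2 rows (along its x, about 88 mm apart) by 3 columns (along its y, about 88 mm apart). Two half flaps close it from above. It may stand on either side of the bench, slightly turned.
- flap_left (a joint): Hinge of the cardboard half flap on the carton's +y side (hinge line along the top of that outer wall, 150 mm from the middle, 60 mm above the bench), rad: 0 = shut level, 1.57 = upright, 2.4 = stop, leaning far outward. Starts ajar at 0.6 to 0.9. The crease is stiff: the flap stays where it is left; light to push. Flap 206 mm along the hinge, 149 mm from hinge to free edge, 4 mm thick.
- flap_right (a joint): The same for the half flap on the carton's -y side.
- flap_left_edge (a point): Middle of the left flap's free edge (the edge near the carton's middle while it is ajar).
- flap_right_edge (a point): Middle of the right flap's free edge.
- reject_tray: Red open tray, 240 (its x) x 150 (its y) x 30 mm high, walls and floor 4 mm, fixed; origin at the centre of its underside.
- impeller_a: Black fan impeller standing on its hub; hub 34 mm diameter, 38 mm high, light disc on top; five slanted blades from 3 to 18 mm above its underside; a whole impeller is 76 mm across. A faulty one has one or two blades snapped to short stubs, leaving a gap in the wheel. Origin at the centre of the hub's underside.
- impeller_a_tip (a point): Outer end of this impeller's shortest blade: 38 mm from the hub's axis when every blade is whole, about 21 mm when a blade is snapped.
- impeller_b: Another impeller, like impeller_a; whole or faulty.
- impeller_b_tip (a point): Outer end of this impeller's shortest blade: 38 mm from the hub's axis when every blade is whole, about 21 mm when a blade is snapped.
- impeller_c: Another impeller, like impeller_a; whole or faulty.
- impeller_c_tip (a point): Outer end of this impeller's shortest blade: 38 mm from the hub's axis when every blade is whole, about 21 mm when a blade is snapped.
- impeller_d: Another impeller, like impeller_a; whole or faulty.
- impeller_d_tip (a point): Outer end of this impeller's shortest blade: 38 mm from the hub's axis when every blade is whole, about 21 mm when a blade is snapped.
- impeller_e: Another impeller, like impeller_a; whole or faulty.
- impeller_e_tip (a point): Outer end of this impeller's shortest blade: 38 mm from the hub's axis when every blade is whole, about 21 mm when a blade is snapped.
- impeller_f: Another impeller, like impeller_a; whole or faulty.
- impeller_f_tip (a point): Outer end of this impeller's shortest blade: 38 mm from the hub's axis when every blade is whole, about 21 mm when a blade is snapped.
- fan_frame: Loose black square fan frame, 80 x 80 x 25 mm; origin under its centre.
- stator: Loose motor stator on a green disc, 34 mm diameter, 19 mm high; origin under its centre.
- screwdriver: Screwdriver lying on the bench between carton and tray, 170 mm long.
- tape_roll: Yellow tape roll lying flat, 90 mm diameter, 24 mm high; origin under its centre.
- screw_jar: Clear jar with blue lid, 56 mm diameter, 70 mm high; origin under its centre.

How it is judged:
On the way:
1. both carton flaps are folded back past upright, all impellers still in the carton (value of joint each of flap_left, flap_right above 1.57 rad and distance of each of impeller_c, impeller_e from where it was at the start of the episode below 0.025 m), for 0.2 s.
At the end, for the whole second after the job is handed in: Both flaps past upright (1.57 rad); both snapped impellers at rest on the tray's floor, within its walls, within 0.2 rad of upright; whole impellers upright in the carton within 20 mm of their start; other bench things within 30 mm of theirs (value of joint each of flap_left, flap_right above 1.57 rad and x of impeller_c in the frame of reject_tray between -0.116 and 0.116 m and y of impeller_c in the frame of reject_tray between -0.071 and 0.071 m and z of each of impeller_c, impeller_e in the frame of reject_tray below 0.012 m and angle between each of impeller_c, impeller_e, impeller_a, impeller_b, impeller_d, impeller_f's own z axis and vertical below 0.2 rad and linear speed of each of impeller_c, impeller_e below 0.03 m/s and x of impeller_e in the frame of reject_tray between -0.116 and 0.116 m and y of impeller_e in the frame of reject_tray between -0.071 and 0.071 m and distance of each of impeller_a, impeller_b, impeller_d, impeller_f from where it was at the start of the episode below 0.02 m); the robot touches nothing.
It fails at once if a faulty impeller is dropped or thrown into the tray (falls through the tray's height faster than 0.7 m/s) ((x of impeller_c in the frame of reject_tray between -0.12 and 0.12 m and y of impeller_c in the frame of reject_tray between -0.075 and 0.075 m and z of impeller_c in the frame of reject_tray below 0.05 m and linear speed of impeller_c above 0.7 m/s) or (x of impeller_e in the frame of reject_tray between -0.12 and 0.12 m and y of impeller_e in the frame of reject_tray between -0.075 and 0.075 m and z of impeller_e in the frame of reject_tray below 0.05 m and linear speed of impeller_e above 0.7 m/s)).
It fails at once if a whole impeller is moved more than 25 mm or tipped ((distance of impeller_a from where it was at the start of the episode above 0.025 m or angle between impeller_a's own z axis and vertical above 0.5 rad) or (distance of impeller_b from where it was at the start of the episode above 0.025 m or angle between impeller_b's own z axis and vertical above 0.5 rad) or (distance of impeller_d from where it was at the start of the episode above 0.025 m or angle between impeller_d's own z axis and vertical above 0.5 rad) or (distance of impeller_f from where it was at the start of the episode above 0.025 m or angle between impeller_f's own z axis and vertical above 0.5 rad)).
It fails at once if another thing on the bench is pushed more than 30 mm or tipped over ((distance of fan_frame from where it was at the start of the episode above 0.03 m or angle between fan_frame's own z axis and vertical above 0.6 rad) or (distance of stator from where it was at the start of the episode above 0.03 m or angle between stator's own z axis and vertical above 0.6 rad) or distance of screwdriver from where it was at the start of the episode above 0.03 m or (distance of tape_roll from where it was at the start of the episode above 0.03 m or angle between tape_roll's own z axis and vertical above 0.6 rad) or (distance of screw_jar from where it was at the start of the episode above 0.03 m or angle between screw_jar's own z axis and vertical above 0.6 rad)).
It also fails if it takes over 69 s, if anything falls off the work surface, if the arm or the gripper's body presses on something with over 40 N, if the wrist force passes 120 N, or if a joint passes its speed limit or range.

## Working session

There is one attempt and no reset: what is moved stays moved. The work goes in short steps, Python scripts to look and compute and a tool call to move; the robot and the scene stay as the last step left them, time stands still between calls to the robot, and variables do not carry over. Pictures are saved under pics/ and viewed, at most 10 in all, crops included, and the job is handed in when it is done.

Besides the shell and the picture viewer there is one more tool, called as a command line: name --argument value ..., lists and objects as JSON in quotes. servo_tool: Moves the arm, as the interface text tells. Its arguments: {"type":"object","properties":{"commands":{"type":"array","items":{"type":"array","items":{"type":"array","items":{"type":"number"}}}},"squeeze":{"type":"number"}},"required":["commands"]}

```bash
ls; mkdir -p pics
cat > h.py <<'E'
import numpy as np, cv2
from station import status, optics, robot
def ray(cam,rc,info=None):
    i=info or optics.camera_info(cam); K=np.array(i["intrinsics"]);R=np.array(i["R"]);t=np.array(i["t"])
    d=R.T@np.linalg.solve(K,[rc[1],rc[0],1.]); return -R.T@t,d
def onz(cam,rc,z,info=None):
    c,d=ray(cam,rc,info); return c+d*(z-c[2])/d[2]
def proj(cam,X,info=None):
    i=info or optics.camera_info(cam); p=np.array(i["intrinsics"])@(np.array(i["R"])@np.array(X)+np.array(i["t"])); return p[1]/p[2],p[0]/p[2]
E
python3 - <<'E'
from h import *
a=optics.get_image("top");b=optics.get_image("side")
cv2.imwrite("pics/top.png",a);cv2.imwrite("pics/side.png",b)
s=status.sense();print(s["time"],s["tcp_pos"],s["eef_rot"],s["width"])
for c in("top","side"):
    i=optics.camera_info(c);print(c,-np.array(i["R"]).T@i["t"])
    for n in["carton","reject_tray","flap_left_edge","flap_right_edge","impeller_a","screw_jar","tape_roll","fan_frame","stator","screwdriver"]:
        print(c,n,[(np.round(d["centre"]).astype(int).tolist(),round(d["conf"],2),np.round(onz(c,d["centre"],0.0,i)[:2],3).tolist()) for d in optics.place_of(c,n)][:6])
E
```

```text
pics
0.1 [ 0.21707934 -0.61209721  0.23795225] [ 9.85509490e-01  1.69618581e-01 -1.82171592e-04 -7.41500586e-04] 1.000481951676399
top [0.36903657 0.03855437 1.80126371]
top carton []
top reject_tray [([205, 276], 0.61, [0.552, 0.226]), ([197, 333], 0.23, [0.581, 0.001])]
top flap_left_edge [([201, 390], 0.97, [0.567, -0.219])]
top flap_right_edge [([201, 414], 0.79, [0.567, -0.313]), ([229, 186], 0.2, [0.458, 0.578])]
top impeller_a [([218, 394], 0.54, [0.499, -0.236]), ([196, 417], 0.54, [0.587, -0.326]), ([196, 391], 0.51, [0.588, -0.224]), ([218, 417], 0.5, [0.499, -0.323])]
top screw_jar [([230, 468], 0.76, [0.454, -0.521]), ([206, 390], 0.52, [0.548, -0.22]), ([213, 416], 0.2, [0.52, -0.323])]
top tape_roll [([232, 184], 0.48, [0.448, 0.585])]
top fan_frame [([151, 300], 0.62, [0.767, 0.133])]
top stator [([147, 326], 0.56, [0.781, 0.028])]
top screwdriver [([210, 417], 0.62, [0.532, -0.326]), ([198, 332], 0.59, [0.578, 0.006]), ([194, 388], 0.34, [0.594, -0.214]), ([209, 276], 0.24, [0.537, 0.226])]
side [0.10534893 0.68989556 0.87095854]
side carton [([185, 379], 0.66, [0.533, -0.231])]
side reject_tray [([270, 292], 0.63, [0.539, 0.233])]
side flap_left_edge [([153, 379], 0.93, [0.627, -0.393])]
side flap_right_edge [([139, 391], 0.56, [0.64, -0.509])]
side impeller_a [([175, 394], 0.65, [0.518, -0.315]), ([190, 387], 0.42, [0.495, -0.225])]
side screw_jar [([153, 441], 0.79, [0.439, -0.54])]
side tape_roll [([398, 217], 0.72, [0.45, 0.586])]
side fan_frame [([215, 260], 0.6, [0.757, 0.131])]
side stator [([194, 278], 0.44, [0.778, 0.023]), ([268, 291], 0.17, [0.545, 0.228])]
side screwdriver [([215, 329], 0.58, [0.583, -0.004])]
```

Run:
```python
import cv2,numpy as np
a=cv2.imread("pics/top.png")[130:260,300:500];b=cv2.imread("pics/side.png")[100:300,240:500]
cv2.imwrite("pics/c1.png",np.vstack([cv2.resize(cv2.imread("pics/top.png")[120:260,250:500],(500,280),interpolation=2),cv2.resize(b,(400,308),interpolation=2) if 0 else cv2.copyMakeBorder(cv2.resize(b,(400,308),interpolation=2),0,0,0,100,0)]))
```

```text
(no output)
```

View pics/c1.png

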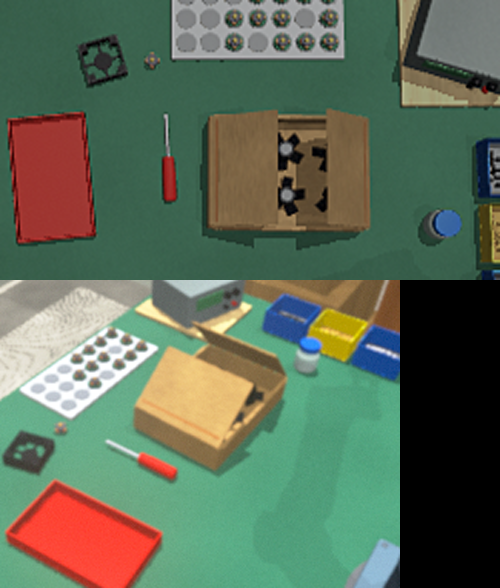

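View pics/side.png

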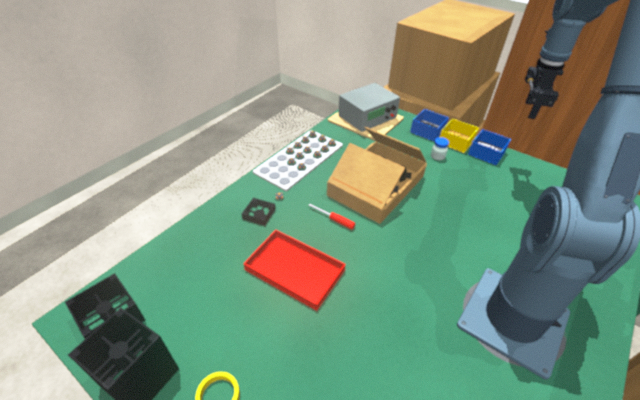

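The right flap edge, the gap between the flaps and the carton outline all show; the screwdriver lies between the carton and the tray. Next I fit the carton corners and the flap edges.

Run:
```python
from h import *
from scipy.optimize import least_squares
def tri(a,b):
    c1,d1=ray("top",a);c2,d2=ray("side",b);d1/=np.linalg.norm(d1);d2/=np.linalg.norm(d2)
    A=np.array([d1,-d2]).T;s=np.linalg.lstsq(A,c2-c1,rcond=None)[0];p,q=c1+d1*s[0],c2+d2*s[1];return (p+q)/2,np.linalg.norm(p-q)
i={c:optics.camera_info(c) for c in("top","side")};E={}
optics.get_image("top");optics.get_image("side")
for n in("flap_left_edge","flap_right_edge"):
    a=optics.place_of("top",n)[0]["centre"];b=optics.place_of("side",n)[0]["centre"];print(n,tri(a,b))
# carton rim corners, top picture by eye
for r,c in[(177.5,354.5),(177.5,435),(235,435),(235,353.5)]: print(onz("top",(r,c),.06,i["top"]))
print(i["top"]["intrinsics"][0])
for n in("carton","flap_left"):
  for c in("top","side"):
    for d in optics.cut_out(c,n)[:1]:
        ct=max(cv2.findContours(d["mask"].astype(np.uint8),0,2)[0],key=cv2.contourArea);print(c,n,d["conf"],d["box"],cv2.minAreaRect(ct),cv2.approxPolyDP(ct,4,True)[:,0].tolist())
for d in optics.cut_out("top","reject_tray")[:2]:
    ct=max(cv2.findContours(d["mask"].astype(np.uint8),0,2)[0],key=cv2.contourArea);b=cv2.boxPoints(cv2.minAreaRect(ct));print(d["conf"],[onz("top",(p[1],p[0]),.03).round(3).tolist() for p in b])
```

```text
flap_left_edge (array([ 0.54534045, -0.19800855,  0.14267778]), np.float64(0.005239376961753291))
flap_right_edge (array([ 0.54262425, -0.2661206 ,  0.18110706]), np.float64(0.0070561940498785475))
[ 0.64984744 -0.07813048  0.06      ]
[ 0.64917794 -0.38411231  0.06      ]
[ 0.43110863 -0.37762485  0.06      ]
[ 0.43156517 -0.07228651  0.06      ]
[462.78438553   0.         321.41208771]
top carton 0.96 [353.0, 170.8, 83.5, 64.1] ((393.5, 205.0), (60.0, 81.0), 90.0) [[354, 179], [355, 234], [434, 233], [431, 178]]
side carton 0.63 [330.9, 129.0, 94.8, 90.6] ((377.8330078125, 174.17840576171875), (81.3479995727539, 84.08688354492188), 28.178592681884766) [[368, 128], [375, 141], [366, 148], [348, 145], [327, 192], [380, 222], [423, 176], [426, 164], [418, 148]]
top flap_left 0.86 [354.1, 177.6, 36.9, 54.2] ((371.3521423339844, 203.50799560546875), (34.536537170410156, 57.712371826171875), 1.3019527196884155) [[387, 175], [355, 178], [355, 232], [388, 231]]
side flap_left 0.56 [326.0, 145.8, 76.8, 63.2] ((366.10003662109375, 174.3000030517578), (63.05711364746094, 47.85185241699219), 26.56505012512207) [[350, 145], [329, 181], [382, 207], [404, 167]]
0.57 [[0.649, 0.317, 0.03], [0.664, 0.162, 0.03], [0.425, 0.138, 0.03], [0.411, 0.291, 0.03]]
```

servo_tool --commands '[[[0.5,0,0,-1.2,-0.125],[0.5,0,0,-1.2,-0.125],[0.5,0,0,-1.2,-0.125],[0.5,0,0,-1.2,-0.125],[0.5,0,0,-1.2,-0.125],[0.5,0,0,-1.2,-0.125],[0.5,0,0,-1.2,-0.125],[0.5,0,0,-1.2,-0.125]]]'

```text
time: 2.32
tcp_pos: [0.2171, -0.6126, 0.3353]
eef_rot: [0.782, 0.624, -0.0, -0.0]
wrist_force: [2.0, 0.1, 0.8]
width: 0.501
finger_force: 0.0
```

servo_tool --commands '[[[0.5,0,0,0,-0.115],[0.5,0,0,0,-0.115],[0.5,3,2.5,0,0],[0.5,3,2.5,0,0],[0.5,3,2.5,0,0],[0.5,3,2.5,0,0],[0.5,3,2.5,0,0],[0.5,3,2.5,0,0]]]'

```text
time: 2.98
tcp_pos: [0.368, -0.4311, 0.3349]
eef_rot: [0.707, 0.707, -0.0, 0.0]
wrist_force: [0.5, -1.1, 0.5]
width: 0.495
finger_force: 0.0
```

servo_tool --commands '[[[0.5,2.8,2.5,0,0],[0.5,2.8,2.5,0,0],[0.5,2.8,2.5,0,0],[0.5,2.8,2.5,0,0],[0.5,2.8,2.5,0,0],[0.5,2.9,2.3,0,0],[0.5,3,2.3,0,0],[0.5,0,0,0,0]]]'

```text
time: 3.65
tcp_pos: [0.5427, -0.2247, 0.3351]
eef_rot: [0.703, 0.711, 0.003, -0.001]
wrist_force: [-0.4, 1.0, -0.5]
width: 0.496
finger_force: 0.0
```

Run:
```python
from h import *
i=optics.camera_info("wrist");a=optics.get_image("wrist");cv2.imwrite("pics/w1.png",a)
R=np.array(i["R"]);print(-R.T@i["t"],R.round(2).tolist(),i["intrinsics"][0])
print(status.sense()["tcp_pos"])
for n,z in(("impeller_a",.042),("flap_left_edge",.15),("flap_right_edge",.16)):
    print(n,[(np.round(d["centre"]).tolist(),round(d["conf"],2),onz("wrist",d["centre"],z,i).round(3).tolist()) for d in optics.place_of("wrist",n)])
```

```text
[ 0.54138186 -0.14175739  0.48176152] [[1.0, 0.01, 0.0], [0.01, -0.95, 0.32], [0.01, -0.32, -0.95]] [299.47210408   0.         320.14508727]
[ 0.5406389  -0.22869789  0.3348841 ]
impeller_a [([157.0, 291.0], 0.97, [0.5, -0.225, 0.042]), ([207.0, 291.0], 0.85, [0.499, -0.305, 0.042]), ([152.0, 349.0], 0.78, [0.586, -0.218, 0.042]), ([210.0, 341.0], 0.72, [0.578, -0.309, 0.042])]
flap_left_edge [([152.0, 319.0], 0.71, [0.542, -0.199, 0.15])]
flap_right_edge [([229.0, 317.0], 0.87, [0.541, -0.287, 0.16])]
```

View pics/w1.png

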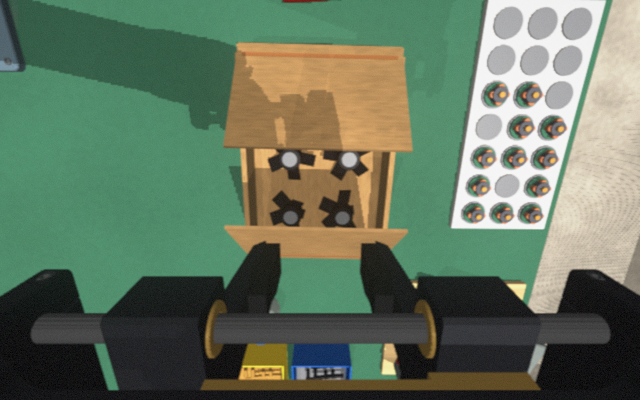

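The flaps, four inner hubs and the gripper (its wide side along world x) all show clearly. I drop into the gap and sweep the left flap back.

servo_tool --commands '[[[0.5,-0.9,0,-2,0],[0.5,0,0,0,0],[0.5,0,0,4,0],[0.5,0,0,4,0],[0.5,0,0,4,0],[0.5,0,0,4,0],[0.5,0,0,4,0],[0.5,0,0,3,0]]]'

```text
time: 4.52
tcp_pos: [0.5359, -0.2435, 0.1213]
eef_rot: [0.708, 0.706, -0.001, -0.001]
wrist_force: [-0.2, 0.2, 0.7]
width: 0.498
finger_force: 0.0
```

servo_tool --commands '[[[0.5,2,0,-0.3,0],[0.5,2,0,-0.5,0],[0.5,2,0,-0.5,0],[0.5,2,0,-0.5,0],[0.5,2,0,-0.5,0],[0.5,2,0,-0.5,0],[0.5,2,0,-0.3,0],[0.5,2,0,0,0]]]'

```text
time: 5.18
tcp_pos: [0.5383, -0.0834, 0.1563]
eef_rot: [0.708, 0.706, 0.0, 0.001]
wrist_force: [0.7, -0.9, 0.1]
width: 0.501
finger_force: 0.4
```

servo_tool --commands '[[[0.5,1.5,0,0,0],[0.5,1.5,0,0,0],[0.5,1.5,0,0,0],[0.5,1.5,0,0,0],[0.5,0.5,0,0,0],[0.5,0,0,0,0],[0.5,-2,0,0,0],[0.5,-3,0,0,0]]]'

```text
time: 5.85
tcp_pos: [0.5383, -0.0664, 0.1558]
eef_rot: [0.706, 0.709, 0.001, -0.0]
wrist_force: [-0.5, -0.2, 1.2]
width: 0.501
finger_force: 0.0
```

servo_tool --commands '[[[0.5,-3,0,0,0],[0.5,-3,0,0,0],[0.5,-3,0,0,0],[0.5,-3,0,0,0],[0.5,-2,0,0,0],[0.5,0,0,2.8,0],[0.5,0,0,0,0],[0.5,-2,0,0,0]]]'

```text
time: 6.52
tcp_pos: [0.537, -0.2239, 0.1266]
eef_rot: [0.706, 0.708, 0.0, -0.003]
wrist_force: [0.6, 1.2, 0.6]
width: 0.503
finger_force: 0.0
```

servo_tool --commands '[[[0.5,-2,0,-0.2,0],[0.5,-2,0,-0.4,0],[0.5,-2,0,-0.5,0],[0.5,-2,0,-0.5,0],[0.5,-2,0,-0.5,0],[0.5,-2,0,-0.5,0],[0.5,-2,0,-0.5,0],[0.5,-1.5,0,0,0]]]'

```text
time: 7.18
tcp_pos: [0.5379, -0.3845, 0.1601]
eef_rot: [0.707, 0.707, -0.0, 0.0]
wrist_force: [-0.2, -0.0, -1.0]
width: 0.5
finger_force: 0.3
```

servo_tool --commands '[[[0.5,-1.5,0,0,0],[0.5,-1.5,0,0,0],[0.5,-1.2,0,0,0],[0.5,0,0,0,0],[0.5,2,0,0,0],[0.5,3,0,-3,0],[0.5,4,0,-4,0],[0.5,4,0,-4,0]]]'

```text
time: 7.85
tcp_pos: [0.5377, -0.3137, 0.2476]
eef_rot: [0.707, 0.707, 0.0, -0.001]
wrist_force: [0.8, 0.6, 1.1]
width: 0.499
finger_force: 0.0
```

servo_tool --commands '[[[0.5,3,0,-4,0],[0.5,2,0,-3,0],[0.5,0,0,0,0],[0.5,0,0,0,0],[0.5,0,0,0,0],[0.5,0,0,0,0],[0.5,0,0,0,0],[0.5,0,0,0,0]]]'

```text
time: 8.52
tcp_pos: [0.5375, -0.2718, 0.309]
eef_rot: [0.708, 0.707, -0.0, -0.001]
wrist_force: [0.4, -0.6, -0.6]
width: 0.499
finger_force: 0.0
```

```bash
cat > look.py <<'E'
from h import *
import sys
i=optics.camera_info("wrist");a=optics.get_image("wrist");cv2.imwrite(f"pics/{sys.argv[1]}.png",a)
print(status.sense()["tcp_pos"])
for n,z in(("impeller_a",.004),("impeller_a_tip",.014)):
    print(n,[(np.round(d["centre"]).astype(int).tolist(),round(d["conf"],2),onz("wrist",d["centre"],z,i).round(3)[:2].tolist()) for d in optics.place_of("wrist",n)])
# light discs
g=cv2.cvtColor(a,6);hsv=cv2.cvtColor(a,40)
m=((hsv[...,1]<50)&(g>110)).astype(np.uint8)
k,l,s,c=cv2.connectedComponentsWithStats(m)
for q in range(1,k):
    if 60<s[q,4]<1500 and s[q,2]<2*s[q,3]<4*s[q,2]: print("disc",c[q].round(1),s[q,4],onz("wrist",c[q][::-1],.042,i).round(3)[:2])
E
python3 look.py w2
```

```text
[ 0.53771897 -0.27164765  0.30932162]
impeller_a [([189, 350], 0.9, [0.583, -0.326]), ([68, 354], 0.76, [0.584, -0.151]), ([128, 296], 0.74, [0.502, -0.232]), ([188, 295], 0.68, [0.497, -0.324]), ([122, 355], 0.67, [0.588, -0.224]), ([60, 293], 0.56, [0.5, -0.141])]
impeller_a_tip [([131, 320], 0.84, [0.536, -0.235]), ([123, 323], 0.52, [0.541, -0.224])]
disc [289.5  57.9] 287 [ 0.499 -0.142]
disc [358.8  59.3] 291 [ 0.586 -0.144]
disc [356.7 127.3] 255 [ 0.586 -0.228]
disc [291.  127.8] 187 [ 0.498 -0.228]
disc [292.8 193.3] 189 [ 0.497 -0.321]
disc [349.6 193.3] 199 [ 0.58  -0.321]
```

View pics/w2.png

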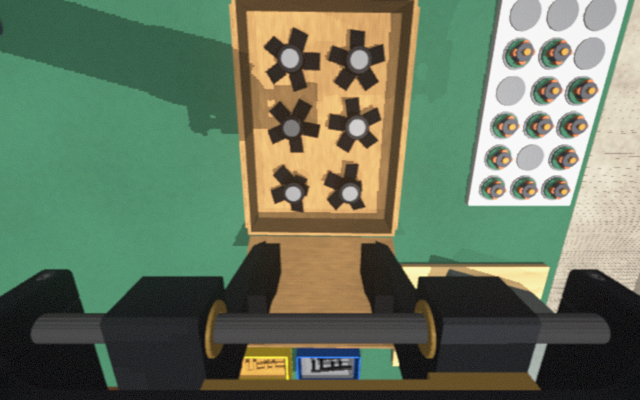

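Six impellers are in view with both flaps folded out. I need closer views to see which blades are snapped.

servo_tool --commands '[[[0.5,0,0,3,0],[0.5,0,0,3,0],[0.5,0,0,2,0],[0.5,0,0,0,0],[0.5,0,0,0,0],[0.5,0,0,0,0],[0.5,0,0,0,0],[0.5,0,0,0,0]]]'

```text
time: 9.33
tcp_pos: [0.5392, -0.2715, 0.232]
eef_rot: [0.707, 0.707, 0.0, 0.001]
wrist_force: [1.3, -0.6, -1.1]
width: 0.501
finger_force: 0.0
```

```bash
python3 look.py w3
python3 - <<'E'
import cv2,numpy as np
a=cv2.imread("pics/w2.png")[20:220,235:410];b=cv2.imread("pics/w3.png")[0:240,220:430]
A=cv2.resize(a,None,fx=2.2,fy=2.2,interpolation=2);B=cv2.resize(b,None,fx=1.9,fy=1.9,interpolation=2)
h=max(A.shape[0],B.shape[0]);f=lambda x:cv2.copyMakeBorder(x,0,h-x.shape[0],0,0,0)
cv2.imwrite("pics/c2.png",np.hstack([f(A),f(B)]))
from h import *
i=optics.camera_info("side");optics.get_image("side")
t=optics.camera_info("top");optics.get_image("top")
for c in("side","top"):
  for n in("flap_left_edge","flap_right_edge"):
    print(c,n,[(d["conf"],d["centre"],onz(c,d["centre"],.17)) for d in optics.place_of(c,n)[:2]])
E
```

```text
[ 0.53894879 -0.27150498  0.23179192]
impeller_a [([58, 361], 0.96, [0.587, -0.147]), ([127, 359], 0.95, [0.587, -0.224]), ([203, 283], 0.92, [0.491, -0.322]), ([133, 284], 0.72, [0.495, -0.231]), ([54, 285], 0.69, [0.5, -0.143]), ([202, 352], 0.6, [0.581, -0.321])]
impeller_a_tip [([138, 314], 0.93, [0.532, -0.236])]
disc [279.6  48.3] 426 [ 0.499 -0.142]
disc [365.7  50.2] 426 [ 0.586 -0.144]
disc [281.4 134. ] 206 [ 0.497 -0.228]
disc [362.5 133.9] 344 [ 0.586 -0.227]
disc [285.1 212.9] 255 [ 0.497 -0.321]
disc [353.2 212.7] 259 [ 0.58  -0.321]
disc [534.1 367.3] 199 [ 0.855 -0.566]
side flap_left_edge [(0.79, [183.0, 339.0], array([0.54256266, 0.01118223, 0.17      ])), (0.54, [171.5, 396.5], array([ 0.43892994, -0.13531781,  0.17      ]))]
side flap_right_edge [(0.65, [115.1, 417.3], array([ 0.53480627, -0.46074228,  0.17      ]))]
top flap_left_edge [(0.9, [201.7, 331.6], array([0.54547185, 0.01122154, 0.17      ]))]
top flap_right_edge [(0.95, [199.5, 465.5], array([ 0.5524097, -0.4629268,  0.17     ]))]
```

View pics/c2.png

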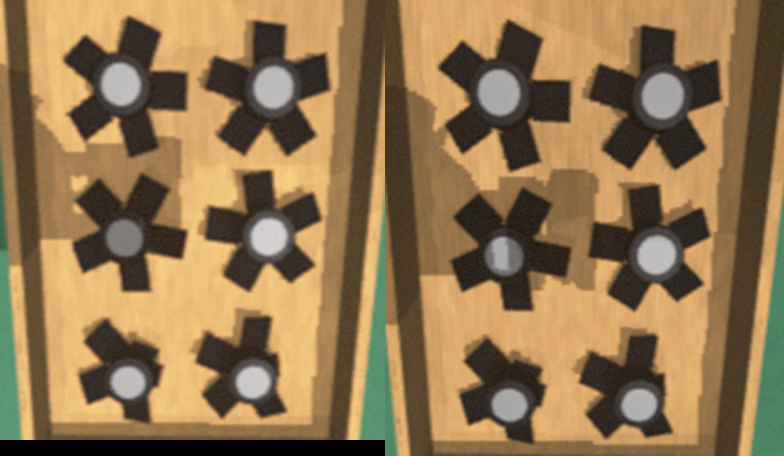

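Both flaps are at about 2.2 rad. The two impellers at the bottom of the picture, (0.497,-0.321) and (0.580,-0.321), have gaps on their right-hand side; the other four are whole. I grasp the one at (0.580,-0.321) first.

servo_tool --commands '[[[0.6,-2.5,2,0,0],[0.6,-2.5,2.1,0,0],[0.6,0,0,3,0],[0.6,0,0,4,0],[0.6,0,0,4,0],[0.6,0,0,3,0],[0.6,0,0,1,0],[0.6,0,0,0,0]]]'

```text
time: 10.45
tcp_pos: [0.5774, -0.3203, 0.0776]
eef_rot: [0.707, 0.707, -0.001, -0.003]
wrist_force: [-0.3, 0.1, 0.9]
width: 0.602
finger_force: 0.0
```

```bash
python3 look.py w4
```

```text
[ 0.57910907 -0.32101607  0.08021988]
impeller_a [([212, 323], 0.97, [0.579, -0.323]), ([79, 336], 0.8, [0.588, -0.225]), ([81, 204], 0.69, [0.497, -0.227]), ([210, 219], 0.64, [0.497, -0.321])]
impeller_a_tip [([96, 257], 0.69, [0.535, -0.236]), ([210, 353], 0.18, [0.602, -0.317])]
disc [336.4  78.5] 1407 [ 0.586 -0.227]
disc [179.7  79.9] 1263 [ 0.498 -0.228]
disc [199.9 229.8] 776 [ 0.497 -0.321]
disc [323.5 230.1] 799 [ 0.58  -0.321]
```

View pics/w4.png

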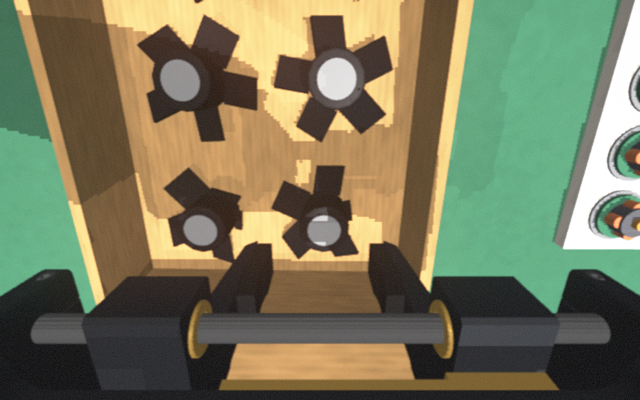

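The stubs on the right of both lower impellers are confirmed, and the TCP is directly above the hub at pixel (323,230).

servo_tool --commands '[[[0.6,0,0,2,0],[0.6,0,0,2,0],[0.6,0,0,1.4,0],[0.6,0,0,0,0],[0.2,0,0,0,0],[0.2,0,0,0,0],[0.2,0,0,0,0],[0.2,0,0,0,0]]]' --squeeze 15

```text
time: 11.27
tcp_pos: [0.5803, -0.3217, 0.028]
eef_rot: [0.707, 0.707, 0.0, 0.001]
wrist_force: [-0.3, -0.3, 3.4]
width: 0.38
finger_force: 15.0
```

servo_tool --commands '[[[0.2,0,0,0,0],[0.2,0,0,0,0],[0.2,0,0,-1,0],[0.2,0,0,-1.5,0],[0.2,0,0,-2,0],[0.2,0,0,-2,0],[0.2,0,0,-2,0],[0.2,0,0,-2,0]]]'

```text
time: 11.93
tcp_pos: [0.5793, -0.3212, 0.1338]
eef_rot: [0.707, 0.707, 0.0, 0.0]
wrist_force: [0.8, 0.3, -0.6]
width: 0.379
finger_force: 15.0
```

servo_tool --commands '[[[0.2,0,0,-3,0],[0.2,0,0,-3.5,0],[0.2,0,0,-3.5,0],[0.2,2,0,-2.5,0],[0.2,3,0,0,0],[0.2,4,0,0,0],[0.2,4,0,0,0],[0.2,4,0,0,0]]]'

```text
time: 12.6
tcp_pos: [0.5788, -0.1496, 0.258]
eef_rot: [0.707, 0.707, 0.0, 0.001]
wrist_force: [0.8, 0.8, -0.4]
width: 0.379
finger_force: 15.0
```

servo_tool --commands '[[[0.2,4,0,0,0],[0.2,4,0,0,0],[0.2,4,0,0,0],[0.2,4,0,0,0],[0.2,4,0,0,0],[0.2,4,0,0,0],[0.2,4,0,0,0],[0.2,4,0,0,0]]]'

```text
time: 13.27
tcp_pos: [0.5788, 0.1706, 0.2579]
eef_rot: [0.707, 0.707, 0.0, 0.001]
wrist_force: [0.4, -0.2, -1.1]
width: 0.38
finger_force: 15.0
```

servo_tool --commands '[[[0.2,3,0.6,0,0],[0.2,2,0.6,0,0],[0.2,0.6,0,0,0],[0.2,0,0,2,0],[0.2,0,0,3,0],[0.2,0,0,3,0],[0.2,0,0,2,0],[0.2,0,0,0,0]]]'

```text
time: 13.93
tcp_pos: [0.5887, 0.2218, 0.1527]
eef_rot: [0.707, 0.707, -0.004, -0.001]
wrist_force: [-1.2, -0.8, -1.0]
width: 0.379
finger_force: 15.0
```

Run:
```python
from h import *
s=status.sense();print(s["tcp_pos"],s["width"])
optics.get_image("top");optics.get_image("side")
for c in("top","side"):
  for d in optics.cut_out(c,"reject_tray")[:1]:
    ct=max(cv2.findContours(d["mask"].astype(np.uint8),0,2)[0],key=cv2.contourArea)
    h=cv2.approxPolyDP(cv2.convexHull(ct),5,True)[:,0];print(c,d["conf"],[onz(c,(p[1],p[0]),.03).round(3)[:2].tolist() for p in h])
  print([(onz(c,d["centre"],.004).round(3),d["conf"]) for d in optics.place_of(c,"reject_tray")[:1]])
```

```text
[0.58868681 0.22181486 0.15274241] 0.3787116463586444
top 0.64 [[0.587, 0.304], [0.425, 0.168], [0.418, 0.286]]
[(array([0.541, 0.238, 0.004]), 0.8)]
side 0.72 [[0.656, 0.187], [0.607, 0.159], [0.422, 0.143], [0.4, 0.293], [0.629, 0.321]]
[(array([0.54 , 0.232, 0.004]), 0.61)]
```

servo_tool --commands '[[[0.2,1.2,0,1,0],[0.2,0,0,3,0],[0.2,0,0,3,0],[0.2,0,0,2.5,0],[0.2,0,0,1.5,0],[0.2,0,0,0.5,0],[0.2,0,0,0,0],[0.2,0,0,0,0]]]'

```text
time: 14.9
tcp_pos: [0.592, 0.2377, 0.0425]
eef_rot: [0.707, 0.707, 0.001, 0.0]
wrist_force: [-0.1, -0.2, -0.6]
width: 0.382
finger_force: 15.0
```

Run:
```python
from h import *
for k in range(4):
    optics.get_image("top"); s=status.sense();print(s["tcp_pos"],s["wrist_force"],s["width"])
```

```text
[0.59229524 0.23765635 0.04294198] [ 0.09661463 -0.25166604  0.51912551] 0.38230627348611324
[0.59239857 0.23758537 0.04310976] [-0.50532875  0.62725871 -0.85827498] 0.3829189969948332
[0.59235205 0.23738379 0.04306424] [ 0.27900154 -0.26347841 -0.91559836] 0.38182171484830374
[0.59214649 0.23722802 0.04286847] [ 0.15747976  0.37649662 -0.75544957] 0.3792380366031025
```

servo_tool --commands '[[[0.2,0,0,0.5,0],[0.2,0,0,0.4,0],[0.2,0,0,0.3,0],[0.2,0,0,0.1,0],[0.2,0,0,0.1,0],[0.2,0,0,0,0],[0.2,0,0,0,0],[0.2,0,0,0,0]]]'

```text
time: 15.77
tcp_pos: [0.5909, 0.2366, 0.028]
eef_rot: [0.707, 0.707, -0.001, 0.0]
wrist_force: [-3.2, -2.0, 7.1]
width: 0.382
finger_force: 15.0
```

servo_tool --commands '[[[0.6,0,0,-0.1,0],[0.6,0,0,0,0],[0.6,0,0,0,0],[0.6,0,0,0,0],[0.6,0,0,-1,0],[0.6,0,0,-3,0],[0.6,0,0,-4,0],[0.6,0,0,-4,0]]]'

```text
time: 16.43
tcp_pos: [0.5904, 0.2366, 0.1497]
eef_rot: [0.707, 0.707, -0.001, -0.001]
wrist_force: [1.0, -0.7, 0.3]
width: 0.596
finger_force: 0.0
```

servo_tool --commands '[[[0.6,0,0,-4,0],[0.6,0,0,-4,0],[0.6,0,0,-3,0],[0.6,-4,0,0,0],[0.6,-4,0,0,0],[0.6,-4,0,0,0],[0.6,-4,0,0,0],[0.6,-4,0,0,0]]]'

```text
time: 17.1
tcp_pos: [0.5909, 0.035, 0.2593]
eef_rot: [0.707, 0.707, 0.0, 0.0]
wrist_force: [0.2, -0.7, -0.3]
width: 0.603
finger_force: 0.0
```

```bash
python3 look.py w5
python3 - <<'E'
from h import *
optics.get_image("side")
print([(onz("side",d["centre"],.004).round(3),round(d["conf"],2)) for d in optics.place_of("side","impeller_a")])
E
```

```text
[0.59143482 0.02363864 0.2586477 ]
impeller_a [([277, 317], 0.84, [0.587, -0.148]), ([363, 263], 0.77, [0.492, -0.321]), ([316, 318], 0.48, [0.588, -0.221]), ([275, 262], 0.46, [0.501, -0.144]), ([320, 263], 0.45, [0.497, -0.229])]
impeller_a_tip [([318, 318], 0.73, [0.589, -0.216]), ([185, 309], 0.43, [0.576, 0.004])]
disc [451.2 168.8] 152 [0.754 0.034]
disc [316.4 290.9] 180 [ 0.586 -0.146]
[(array([0.588, 0.249, 0.004]), 0.87), (array([ 0.481, -0.212,  0.004]), 0.59), (array([ 0.503, -0.137,  0.004]), 0.59), (array([ 0.586, -0.219,  0.004]), 0.55), (array([ 0.511, -0.316,  0.004]), 0.49), (array([ 0.579, -0.14 ,  0.004]), 0.42), (array([0.766, 0.131, 0.004]), 0.35)]
```

View pics/w5.png

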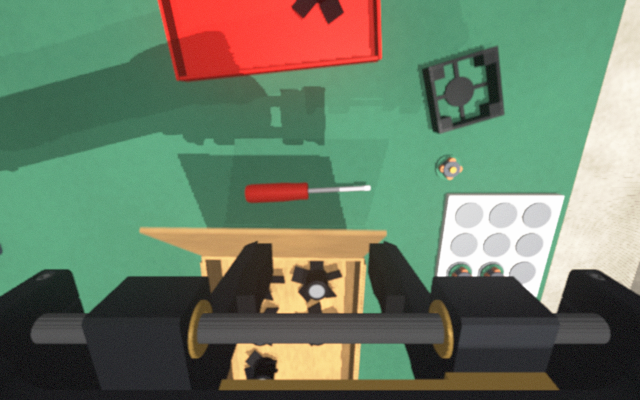

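The first impeller sits in the tray (at about pixel (318,8)) and the left flap still leans outward. Now the second impeller.

servo_tool --commands '[[[0.6,-4,-1,0,0],[0.6,-4,-1,0,0],[0.6,-4,-1,0,0],[0.6,-4,-1,0,0],[0.6,-4,-1,0,0],[0.6,-4,-1,0,0],[0.6,-4,-1,0,0],[0.6,-4,-1.4,0,0]]]'

```text
time: 18.02
tcp_pos: [0.5085, -0.282, 0.259]
eef_rot: [0.706, 0.709, 0.001, 0.0]
wrist_force: [1.1, -0.7, -0.2]
width: 0.598
finger_force: 0.0
```

servo_tool --commands '[[[0.6,-2.4,-1,0,0],[0.6,0,0,3,0],[0.6,0,0,4,0],[0.6,0,0,4,0],[0.6,0,0,4,0],[0.6,0,0,2.8,0],[0.6,0,0,0,0],[0.6,0,0,0,0]]]'

```text
time: 18.68
tcp_pos: [0.4981, -0.3043, 0.08]
eef_rot: [0.706, 0.708, 0.0, -0.001]
wrist_force: [0.5, 0.3, -0.2]
width: 0.598
finger_force: 0.0
```

```bash
python3 look.py w6
```

```text
[ 0.49920945 -0.30533629  0.08170774]
impeller_a [([227, 318], 0.96, [0.496, -0.321]), ([103, 448], 0.95, [0.588, -0.225]), ([108, 322], 0.91, [0.499, -0.228])]
impeller_a_tip [([121, 372], 0.96, [0.534, -0.237])]
disc [470.7 108.6] 1242 [ 0.587 -0.227]
disc [320.4 109.4] 1264 [ 0.498 -0.228]
disc [318.9 250.3] 765 [ 0.497 -0.321]
```

Shift by -1.6 cm in y and -0.2 cm in x, then go down 5.4 cm.

servo_tool --commands '[[[0.6,-1.6,-0.2,0,0],[0.6,0,0,2,0],[0.6,0,0,2,0],[0.6,0,0,1.4,0],[0.6,0,0,0,0],[0.6,0,0,0,0],[0.2,0,0,0,0],[0.2,0,0,0,0]]]'

```text
time: 19.5
tcp_pos: [0.4965, -0.3229, 0.0278]
eef_rot: [0.707, 0.707, 0.0, 0.001]
wrist_force: [0.1, -0.1, 0.1]
width: 0.471
finger_force: 0.0
```

servo_tool --commands '[[[0.2,0,0,0,0],[0.2,0,0,0,0],[0.2,0,0,0,0],[0.2,0,0,-1,0],[0.2,0,0,-1.5,0],[0.2,0,0,-2,0],[0.2,0,0,-2.5,0],[0.2,0,0,-3,0]]]'

```text
time: 20.17
tcp_pos: [0.4943, -0.3219, 0.1268]
eef_rot: [0.707, 0.707, -0.0, -0.001]
wrist_force: [-0.9, -1.2, -0.0]
width: 0.378
finger_force: 15.0
```

servo_tool --commands '[[[0.2,0,0,-3.5,0],[0.2,0,0,-3.5,0],[0.2,0,0,-3.5,0],[0.2,2,0,-2.7,0],[0.2,3,0,0,0],[0.2,4,0,0,0],[0.2,4,0,0,0],[0.2,4,0,0,0]]]'

```text
time: 20.83
tcp_pos: [0.4948, -0.151, 0.2591]
eef_rot: [0.707, 0.707, -0.0, 0.0]
wrist_force: [1.4, 0.4, -1.1]
width: 0.38
finger_force: 15.0
```

servo_tool --commands '[[[0.2,4,0,0,0],[0.2,4,0,0,0],[0.2,4,0,0,0],[0.2,4,0,0,0],[0.2,4,0,0,0],[0.2,4,0,0,0],[0.2,4,0,0,0],[0.2,4,0,0,0]]]'

```text
time: 21.5
tcp_pos: [0.4948, 0.1691, 0.259]
eef_rot: [0.707, 0.707, -0.0, 0.0]
wrist_force: [0.3, 0.2, -1.6]
width: 0.377
finger_force: 15.0
```

servo_tool --commands '[[[0.2,3,-0.5,0,0],[0.2,2,-0.5,0,0],[0.2,0.5,0,0,0],[0.2,0,0,2,0],[0.2,0,0,3,0],[0.2,0,0,3,0],[0.2,0,0,2,0],[0.2,0,0,0,0]]]'

```text
time: 22.17
tcp_pos: [0.4833, 0.2195, 0.1549]
eef_rot: [0.707, 0.707, -0.004, -0.001]
wrist_force: [0.7, 0.5, -0.4]
width: 0.374
finger_force: 15.0
```

servo_tool --commands '[[[0.2,0,0,1,0],[0.2,0,0,3,0],[0.2,0,0,3,0],[0.2,0,0,2.5,0],[0.2,0,0,1.5,0],[0.2,0,0,0.5,0],[0.2,0,0,0,0],[0.2,0,0,0,0]]]'

```text
time: 22.83
tcp_pos: [0.4866, 0.2229, 0.0447]
eef_rot: [0.707, 0.707, 0.001, 0.0]
wrist_force: [-0.0, 1.1, -0.2]
width: 0.383
finger_force: 15.0
```

servo_tool --commands '[[[0.2,0,0,0.5,0],[0.2,0,0,0.4,0],[0.2,0,0,0.2,0],[0.2,0,0,0.1,0],[0.2,0,0,0,0],[0.2,0,0,0,0],[0.2,0,0,0,0],[0.2,0,0,0,0]]]'

```text
time: 23.5
tcp_pos: [0.4855, 0.2225, 0.0315]
eef_rot: [0.707, 0.707, 0.0, 0.0]
wrist_force: [-0.7, 0.6, 0.0]
width: 0.377
finger_force: 15.0
```

servo_tool --commands '[[[0.2,0,0,0.1,0],[0.2,0,0,0.1,0],[0.2,0,0,0.1,0],[0.2,0,0,0.1,0],[0.2,0,0,0,0],[0.2,0,0,0,0],[0.2,0,0,0,0],[0.2,0,0,0,0]]]'

```text
time: 24.17
tcp_pos: [0.4854, 0.2225, 0.0275]
eef_rot: [0.707, 0.707, -0.0, 0.0]
wrist_force: [-0.5, 0.8, 2.7]
width: 0.383
finger_force: 15.0
```

In contact at 2.7 N, so I release and back off.

servo_tool --commands '[[[0.6,0,0,0,0],[0.6,0,0,0,0],[0.6,0,0,0,0],[0.6,0,0,0,0],[0.6,0,0,-1,0],[0.6,0,0,-3,0],[0.6,0,0,-4,0],[0.6,0,0,-4,0]]]'

```text
time: 24.83
tcp_pos: [0.4845, 0.2222, 0.1488]
eef_rot: [0.707, 0.707, -0.001, -0.001]
wrist_force: [1.3, 0.4, -0.2]
width: 0.601
finger_force: 0.0
```

servo_tool --commands '[[[0.6,0,0,-4,0],[0.6,0,0,-4,0],[0.6,0,0,-4,0],[0.6,-4,0,0,0],[0.6,-4,0,0,0],[0.6,-4,0,0,0],[0.6,-4,0,0,0],[0.6,0,0,0,0]]]'

```text
time: 25.5
tcp_pos: [0.4853, 0.0534, 0.2675]
eef_rot: [0.711, 0.703, -0.002, 0.002]
wrist_force: [0.9, -0.5, 0.4]
width: 0.604
finger_force: 0.0
```

```bash
python3 look.py w7
python3 - <<'E'
from h import *
a=optics.get_image("top");b=optics.get_image("side");w=cv2.imread("pics/w7.png")
for n in("flap_left_edge","flap_right_edge"): print(n,[(d["conf"],onz("side",d["centre"],.17).round(3)) for d in optics.place_of("side",n)[:1]])
f=lambda x,h,ww:cv2.resize(x,(ww,h),interpolation=2)
cv2.imwrite("pics/c3.png",np.hstack([f(b[100:320,220:460],400,436),f(w[:240,120:460],240,340) if 0 else cv2.copyMakeBorder(f(w[:240,120:460],240,340),0,160,0,0,0)]))
E
```

```text
[0.48537917 0.05761498 0.26778201]
impeller_a [([20, 319], 0.98, [0.485, 0.222]), ([5, 408], 0.67, [0.591, 0.236]), ([276, 331], 0.64, [0.501, -0.136]), ([281, 385], 0.6, [0.587, -0.145]), ([322, 328], 0.51, [0.496, -0.225])]
impeller_a_tip []
disc [318.6   9.7] 408 [0.485 0.224]
disc [524.6 176.4] 143 [0.747 0.036]
disc [330.7 295.3] 178 [ 0.499 -0.143]
flap_left_edge [(0.71, array([0.47 , 0.013, 0.17 ]))]
flap_right_edge [(0.69, array([0.635, 0.239, 0.17 ]))]
```

View pics/c3.png

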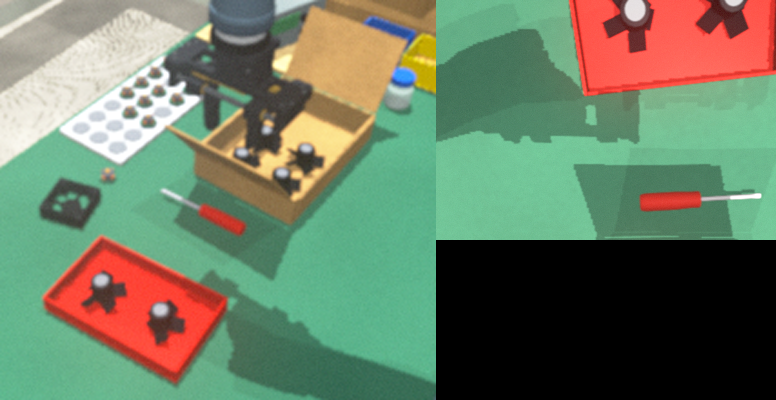

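Both faulty impellers stand upright in the tray, at about (100,290) and (163,320). Four remain in the carton, both flaps lean outward, and the arm is clear of everything.

```bash
python3 -c "
from h import *
print(robot.job_done())"
```

```text
the job is handed in; nothing more can be done
None
```

I handed the job in: the last pictures show both flaps folded back past upright, the two snapped impellers standing in the red tray and the four whole ones still in the carton, but no verdict came back.

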